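# Clear the chromatography bench after a run

### The arm

A 6-joint arm with a two-finger parallel gripper is mounted at the origin on the work surface. World frame = base frame: x ahead of the robot, y to its left, z up, the work surface at z = 0. Lengths are in m, angles in rad, forces in N, time in s.
With the tool pointing down it reaches from about 0.4 to 0.825 m from the base axis. Payload 7 kg.
Tool frame: the origin (TCP) lies on the centre line of the jaws, within the pads' length; the fingertips stand 14 mm ahead of it and the grasp point (between the pads) lies 5 mm behind it; z points along the fingers, y is the direction in which the jaws open and shut (so a half turn about z gives the same grasp; the last joint's range is limited). The gripper opens to 85 mm and grips with 20 to 120 N. Pads are 22 mm wide; open, the fingers measure 114 mm over their backs; the gripper's body (76 mm by 85 mm) begins 54 mm behind the grasp point. The pads swing forward as they close: fully open they stand 13 mm farther back than shut.
Start: joints at [1.535, 0.359, 0.012, 0, -1.224, -0.288], TCP at [0.215, 0.64, 0.245] pointing down, gripper open.
Joint ranges: [-3.07, 3.07], [-1.43, 2.12], [-1.02, 1.25], [-3.03, 1.67], [-3.05, -0], [-3.03, 3.03]. Speed limits (rad/s): [2.39, 2.39, 3.01, 3.14, 3.14, 3.14].

### API

Orientations are given as a unit quaternion [w, x, y, z].
In Python, from plant import sensors, optics, ticket gives the robot as it stands. The module is installed in compiled form; this text tells all that it offers.
- The arm moves only by the tool jog_arm, never from a script. Its argument "moves" is a list of rows, each an object with "delta_pos": the shift along the world's x, y, z in cm, a list of three; "rot": the turn, a rotation vector about the world's x, y, z in degrees, a list of three. A call has 1 to 12 rows; each row shifts and turns the commanded pose from where the row before left it; what a row does not reach is not made up. A row lasts 1/12 s, in which the tool goes at most 41.7 mm and 7.16 degrees, less where a joint would pass 70% of its speed; a pose out of reach is approached as far as the arm can. A call with a gripper value outside its range is refused whole. "claw" is the gripper command: -1 is shut, 1 is fully open, values between are in proportion, set as the call begins (left out, the last holds). The fingers move at their own pace and stop on an object; "force" is the grip in N (left out, the last holds). Time passes only in rows, so rows that do not move let the fingers close. It gives the time, the measured TCP pose, the force and the opening at its end, in the units of the state.
- sensors.get_obs(): the state, without advancing time (a new reading comes with each control period).
- optics.capture(name): name is "side" or "top" or "wrist"; returns a dict with "pixels" (480x640x3 uint8, red, green, blue), "z_map" (480x640 float32, m along the optical axis (not along the pixel's ray), 0 where there is no reading), "camera_matrix" (3x3 intrinsics, pixels), "extrinsics" (4x4, takes a point from camera to world coordinates). Camera axes: x right, y up, looking along -z (the intrinsics and any distortion apply to the point x, -y, -z); pixel columns grow to the right and rows downward; lengths in m; the calibration is good to about 2 mm. A picture is of the moment at which its call begins.
- ticket.job_done(): hands the job in, once; it reports no verdict.
The state is a dict: "clock": time; "qpos": joint angles; "qd": joint speeds; "tau": joint torques, N m; "ee_pos": TCP position; "ee_rot": TCP orientation; "contact_force": force on the tool from outside, world axes, zero at the start; "ft_torque": the same for the moment, N m; "gripper_width": finger opening in m.
Only numpy, scipy, OpenCV 4.12 (cv2) and the standard library are available. Lean on these libraries where they do the work, as an engineer would, in place of code of your own. Each camera call takes 0.05 s, during which the arm holds its last target. There are 200 camera calls.

### The job

Clear up after the run: stand the amber bottle with the blue cap in the blue tray and lay the steel column across both saddles of the grey column rack. The two white jars look alike but one is full and one is empty, so lift to feel which is which, then stand the full one in the green tray and the empty one in the red tray. Set each thing down gently without dropping or tipping it, and leave the stoppered flask and the timer where they are.

Things in the scene. Friction and masses are not known exactly. Their poses are not given: they have to be found in the camera images.
- jar_1: one of two look-alike white plastic jars with flat black screw lids: a plain upright cylinder 52 mm in diameter, 80 mm high, the lid being the top 19 mm. One of the two is full (about 400 g), the other empty (about 50 g); only the weight tells which. Origin at the centre of its underside, z up
- jar_2: one of two look-alike white plastic jars with flat black screw lids: a plain upright cylinder 52 mm in diameter, 80 mm high, the lid being the top 19 mm. One of the two is full (about 400 g), the other empty (about 50 g); only the weight tells which. Origin at the centre of its underside, z up
- bottle: amber glass bottle (about 220 g) with a blue screw cap, 100 mm high: body 56 mm in diameter up to 55 mm, then a shoulder, neck 28 mm in diameter, and on top the cap, 34 mm in diameter from 78 to 100 mm height. Origin at the centre of its underside, z up
- column: chromatography column (about 120 g): steel tube 12 mm in diameter, 148 mm long, with dark 20 mm cube end fittings centred 82 mm from the middle (192 mm overall with orange plugs). Lies flat on its fittings, tube axis 10 mm above the bench. Origin at the middle of the tube on its axis, x along the tube, z up at the start; goes into the rack either way round
- green_tray: green plastic tray, fixed to the bench, 90 x 90 mm outside, 80 x 80 mm inside, 25 mm high, walls and floor 5 mm thick; origin at the centre of its underside on the bench, z up, x and y along its sides; takes one container standing on its floor
- red_tray: red plastic tray, fixed to the bench, 90 x 90 mm outside, 80 x 80 mm inside, 25 mm high, walls and floor 5 mm thick; origin at the centre of its underside on the bench, z up, x and y along its sides; takes one container standing on its floor
- blue_tray: blue plastic tray, fixed to the bench, 90 x 90 mm outside, 80 x 80 mm inside, 25 mm high, walls and floor 5 mm thick; origin at the centre of its underside on the bench, z up, x and y along its sides; takes one container standing on its floor
- rack: grey column rack, fixed: base 130 x 60 x 8 mm and two V saddles, 10 mm thick, at 50 mm either side of the middle along x; V bottoms 35 mm, tips 51 mm above the bench, flanks 45 degrees, 31 mm wide at the tips. Origin at the centre of its underside, z up. Column laid in: tube along x, middle over the origin, axis 43.5 mm above the bench, end fittings outside the saddles
- flask: small conical glass flask with an orange stopper, 52 mm in diameter at the foot, 80 mm high, loose and upright, to be left alone; origin at the centre of its underside
- timer: white bench timer, a flat box 50 x 50 x 20 mm with a green display, loose, to be left alone; origin at the centre of its underside
There are look-alikes about, which are no part of the job. Leave any yellow look-alike of the jar_1 alone.

How it is judged:
At the end, for the whole second after the job is handed in: Full jar in the green tray, empty jar in the red, bottle in the blue, each upright on the floor within 26 mm of centre; column in both saddles (24 mm lengthways, 6 mm sideways, axis 38-49 mm up, 0.1 rad); all at rest; flask upright, flask and timer within 30 mm of their starts (((horizontal distance between jar_1 and green_tray below 0.026 m and z of jar_1 in the frame of green_tray between 0 and 0.013 m and angle between each of jar_1, jar_2's own z axis and vertical below 0.12 rad and horizontal distance between jar_2 and red_tray below 0.026 m and z of jar_2 in the frame of red_tray between 0 and 0.013 m and contact force between jar_1 and green_tray above 2 N and contact force between jar_2 and red_tray below 2 N) or (horizontal distance between jar_2 and green_tray below 0.026 m and z of jar_2 in the frame of green_tray between 0 and 0.013 m and angle between each of jar_2, jar_1's own z axis and vertical below 0.12 rad and horizontal distance between jar_1 and red_tray below 0.026 m and z of jar_1 in the frame of red_tray between 0 and 0.013 m and contact force between jar_2 and green_tray above 2 N and contact force between jar_1 and red_tray below 2 N)) and horizontal distance between bottle and blue_tray below 0.026 m and z of bottle in the frame of blue_tray between 0 and 0.013 m and angle between bottle's own z axis and vertical below 0.12 rad and x of column in the frame of rack between -0.024 and 0.024 m and y of column in the frame of rack between -0.006 and 0.006 m and z of column in the frame of rack between 0.038 and 0.049 m and angle between the x axis of column and the x axis of rack, either way round below 0.1 rad and linear speed of each of jar_1, jar_2, bottle, column below 0.02 m/s and distance of each of flask, timer from where it was at the start of the episode below 0.03 m and angle between flask's own z axis and vertical below 0.2 rad); the robot touches nothing.
It fails at once if a jar or the bottle is tipped over (more than 0.6 rad) (angle between any of jar_1, jar_2, bottle's own z axis and vertical above 0.6 rad).
It fails at once if a jar, the bottle or the column is dropped, thrown or knocked about (moves faster than 0.7 m/s with the fingers off it, a fall of about 25 mm) ((linear speed of jar_1 above 0.7 m/s and contact force between jar_1 and the fingers below 0.05 N) or (linear speed of jar_2 above 0.7 m/s and contact force between jar_2 and the fingers below 0.05 N) or (linear speed of bottle above 0.7 m/s and contact force between bottle and the fingers below 0.05 N) or (linear speed of column above 0.7 m/s and contact force between column and the fingers below 0.05 N)).
It fails at once if the flask is knocked over or the flask or timer pushed away by more than 30 mm (distance of any of flask, timer from where it was at the start of the episode above 0.03 m or angle between flask's own z axis and vertical above 0.5 rad).
It also fails if it takes over 104 s, if anything falls off the work surface, if the arm or the gripper's body presses on something with over 40 N, if the wrist force passes 120 N, or if a joint passes its speed limit or range.

## Working session

There is one attempt and no reset: what is moved stays moved. The work goes in short steps, Python scripts to look and compute and a tool call to move; the robot and the scene stay as the last step left them, time stands still between calls to the robot, and variables do not carry over. Pictures are saved under pics/ and viewed, about 12 in all and at most 16, crops included, and the job is handed in when it is done.

Besides the shell and the picture viewer there is one more tool, called by a JSON object that holds its "name" and its "arguments". jog_arm: Moves the arm, as the interface text tells. Its arguments: {"type":"object","properties":{"moves":{"type":"array","items":{"type":"object","properties":{"delta_pos":{"type":"array","items":{"type":"number"}},"rot":{"type":"array","items":{"type":"number"}}}}},"claw":{"type":"number"},"force":{"type":"number"}},"required":["moves"]}

```bash
mkdir -p pics
cat > h.py <<'E'
import numpy as np, cv2
from plant import sensors, optics, ticket
def cap(n,save=None):
    c=optics.capture(n)
    if save: cv2.imwrite(f'pics/{save}.png',c['pixels'][:,:,::-1])
    z=c['z_map'];K=c['camera_matrix'];v,u=np.mgrid[:480,:640]
    P=np.stack([(u-K[0,2])/K[0,0]*z,-(v-K[1,2])/K[1,1]*z,-z],-1)
    T=c['extrinsics'];W=P@T[:3,:3].T+T[:3,3]; W[z==0]=np.nan
    c['W']=W
    return c
E
python3 - <<'E'
from h import *
print(sensors.get_obs())
for n in ['top','side']:
    c=cap(n,n+'0'); print(n,c['camera_matrix'],c['extrinsics'],[k for k in c])
    np.save(n+'0.npy',c['W'])
E
```

```text
{'clock': 0.0, 'qpos': array([ 1.53510291e+00,  3.59398018e-01,  1.10244958e-02, -3.67509249e-04,
       -1.22412229e+00, -2.88112280e-01]), 'qd': array([ 1.23046532e-03, -8.59312381e-04, -4.47378436e-04,  1.06906700e-03,
       -9.30286097e-05, -1.12110238e-04]), 'tau': array([ 1.01536323e-03, -5.83318126e+01,  2.93419772e+01,  6.93609193e+00,
       -6.01375315e-03,  8.93325307e-06]), 'ee_pos': array([0.21463194, 0.63945367, 0.2443384 ]), 'ee_rot': array([ 8.64731399e-04,  9.86911877e-01, -1.61258161e-01, -6.44343221e-05]), 'contact_force': array([-0.03887766,  0.4314426 ,  0.12307724]), 'ft_torque': array([-0.02759244,  0.04690475, -0.0089482 ]), 'gripper_width': 0.08516658988087707}
top [[615.96749694   0.         327.18623146]
 [  0.         615.96749694 230.143919  ]
 [  0.           0.           1.        ]] [[-0.00157883  0.99673102 -0.08077615  0.39102702]
 [-0.99990185 -0.00269805 -0.01374847 -0.01730722]
 [-0.01392147  0.08074652  0.99663744  1.41883885]
 [ 0.          0.          0.          1.        ]] ['pixels', 'z_map', 'camera_matrix', 'extrinsics', 'W']
side [[486.96398237   0.         318.20128731]
 [  0.         486.96398237 246.27410432]
 [  0.           0.           1.        ]] [[ 0.6895244   0.4970527  -0.52677768  0.06121106]
 [-0.72396685  0.45224071 -0.52091299 -0.41542332]
 [-0.0206909   0.74055179  0.67168068  0.58596105]
 [ 0.          0.          0.          1.        ]] ['pixels', 'z_map', 'camera_matrix', 'extrinsics', 'W']
```

View pics/top0.png

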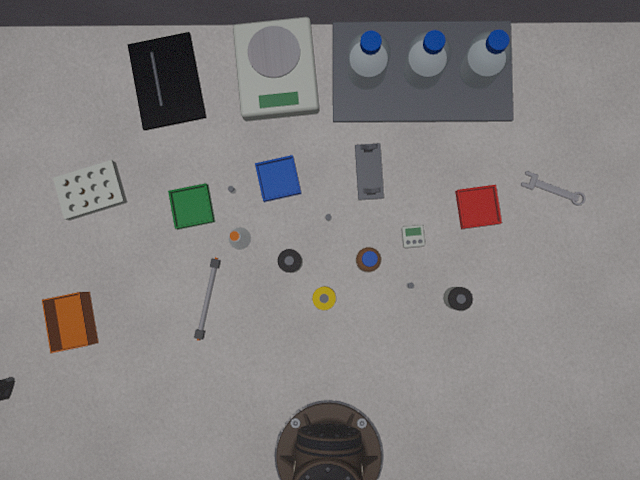

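View pics/side0.png

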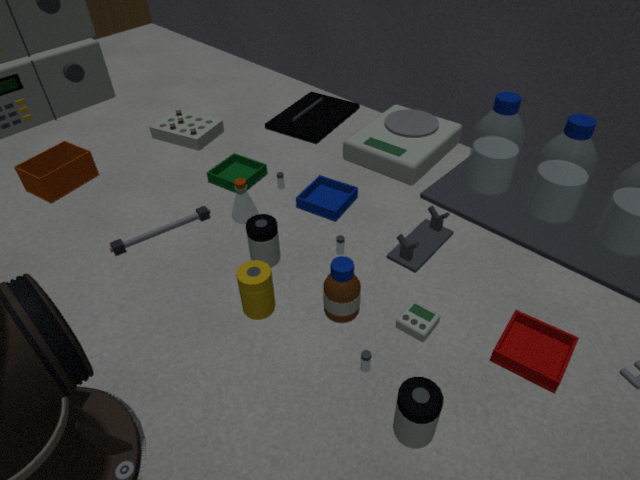

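The top picture shows the black-lidded jars at (290,261) and (459,298). The yellow look-alike is at (324,298) and the amber bottle at (368,260). The column runs (215,263)–(199,335), and the rack is at (369,171). The trays are green (191,206), blue (278,178) and red (479,207). The flask is at (239,238), the timer at (413,236), and small vials at (231,189), (328,217) and (410,286).

Possible mix-ups are the yellow jar for a jar, and the three large blue-capped bottles at (369,55), (428,55) and (487,55) for the amber one. I choose by colour and size.

```bash
cat > m.py <<'E'
from h import *
W=np.load('top0.npy'); I=cv2.imread('pics/top0.png')
def blob(name,u,v,r,zlo,zhi):
    w=W[v-r:v+r+1,u-r:u+r+1].reshape(-1,3); m=(w[:,2]>zlo)&(w[:,2]<zhi); p=w[m]
    (c,s,a)=cv2.minAreaRect(p[:,:2].astype(np.float32)*1000)
    print(name,m.sum(),'mean',p.mean(0).round(4),'med z',np.median(p[:,2]).round(4),'rect c',np.round(c,1),'size',np.round(s,1),'ang',round(a,1))
blob('jarA',290,261,22,.07,.09); blob('jarB',459,298,22,.07,.09); blob('yellow',324,298,20,.06,.1)
blob('bottle cap',368,260,20,.09,.11); blob('bottle all',368,260,20,.04,.11)
for n,u,v in [('green',191,206),('blue',278,178),('red',479,207)]:
    blob(n+' rim',u,v,30,.018,.03)
blob('rack base',369,171,38,.005,.06);blob('rack tips',369,171,38,.03,.06)
blob('timer',413,236,16,.014,.03); blob('flask',239,238,18,.01,.1); blob('flask top',239,238,18,.06,.1)
blob('col',207,299,50,.006,.03);blob('colA',215,263,10,.012,.03);blob('colB',199,335,10,.012,.03)
blob('vial1',231,189,8,.01,.1);blob('vial2',328,217,8,.01,.1);blob('vial3',410,286,8,.01,.1)
blob('orange',70,322,40,.01,.2)
print('bench z',np.nanmedian(W[380:400,150:250,2]))
E
python3 m.py
python3 - <<'E'
import cv2
I=cv2.imread('pics/top0.png')
c=cv2.resize(I[140:350,160:520],None,fx=2.2,fy=2.2,interpolation=cv2.INTER_CUBIC)
cv2.imwrite('pics/crop0.png',c)
E
```

```text
jarA 444 mean [0.4335 0.084  0.0797] med z 0.0797 rect c [433.7  83.5] size [49.9 50.3] ang 88.9
jarB 465 mean [ 0.3505 -0.286   0.0794] med z 0.0795 rect c [ 350.9 -285.9] size [50.2 49.5] ang 89.8
yellow 445 mean [0.3519 0.0083 0.0796] med z 0.0798 rect c [351.3   8.4] size [47.7 49.6] ang 89.9
bottle cap 195 mean [ 0.4361 -0.0895  0.0995] med z 0.0995 rect c [436.  -89.7] size [31.7 32.1] ang 44.9
bottle all 510 mean [ 0.4353 -0.088   0.0773] med z 0.0701 rect c [436.  -89.4] size [54.3 54.6] ang 24.7
green rim 375 mean [0.5601 0.3155 0.0239] med z 0.024 rect c [560.8 314.7] size [91.2 91.6] ang 11.4
blue rim 342 mean [0.6251 0.1151 0.0238] med z 0.0239 rect c [625.2 115.2] size [91.6 90.3] ang 11.9
red rim 363 mean [ 0.5587 -0.3434  0.0235] med z 0.0235 rect c [ 557.4 -344. ] size [90.1 92.3] ang 7.7
rack base 1371 mean [ 0.6401 -0.0946  0.0129] med z 0.0084 rect c [642.9 -94.8] size [176.2 178.6] ang 89.3
rack tips 179 mean [ 0.644  -0.0951  0.0431] med z 0.0436 rect c [642.2 -95. ] size [111.3  39.1] ang 3.3
timer 448 mean [ 0.4904 -0.194   0.0198] med z 0.0197 rect c [ 490.2 -
[... 262 characters left out ...]
134] med z 0.0136 rect c [348.5 277. ] size [227.2 228.6] ang 0.4
colA 113 mean [0.4257 0.2588 0.0187] med z 0.0186 rect c [424.6 259.4] size [19.7 36.6] ang 77.9
colB 112 mean [0.2719 0.2908 0.0184] med z 0.0183 rect c [273.3 291.2] size [21.  35.7] ang 78.2
vial1 46 mean [0.5986 0.2205 0.0288] med z 0.0318 rect c [605.9 220.6] size [13.2 27.8] ang 88.7
vial2 36 mean [ 5.328e-01 -2.000e-04  3.110e-02] med z 0.0327 rect c [531.5   6.6] size [13.3 28. ] ang 14.2
vial3 35 mean [ 0.3788 -0.1837  0.0312] med z 0.0322 rect c [ 378.6 -184.1] size [11.2 12.1] ang 0.8
orange 1311 mean [0.2996 0.5804 0.0393] med z 0.0405 rect c [295.8 595.4] size [120.  124.3] ang 11.4
bench z -0.00019084386114065488
```

View pics/crop0.png

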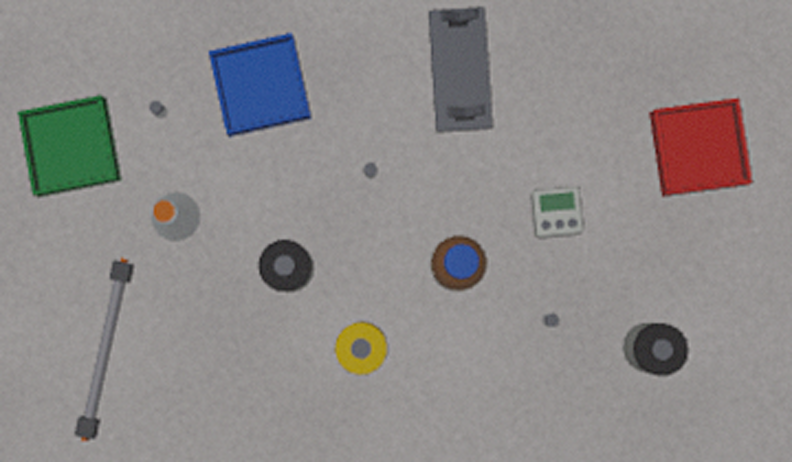

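The crop confirms it: two black-lidded jars, the amber bottle with a blue cap, the column and the rack. The yellow jar is left alone. All sizes and heights match the description. I'll move over the column and refine the column and rack axes.

{"name": "jog_arm", "arguments": {"moves": [{"delta_pos": [1.1, -3.0, 0], "rot": [0, 0, 0.5]}, {"delta_pos": [1.1, -3.0, 0], "rot": [0, 0, 0.5]}, {"delta_pos": [1.1, -3.0, 0], "rot": [0, 0, 0.5]}, {"delta_pos": [1.1, -3.0, 0], "rot": [0, 0, 0.5]}, {"delta_pos": [1.1, -3.0, 0], "rot": [0, 0, 0.5]}, {"delta_pos": [1.1, -3.0, 0], "rot": [0, 0, 0.5]}, {"delta_pos": [1.1, -3.0, 0], "rot": [0, 0, 0.6]}, {"delta_pos": [1.1, -3.0, 0], "rot": [0, 0, 0.6]}, {"delta_pos": [1.1, -3.0, 0], "rot": [0, 0, 0.6]}, {"delta_pos": [1.1, -3.0, -1], "rot": [0, 0, 0.6]}, {"delta_pos": [1.2, -3.2, -1], "rot": [0, 0, 0.6]}, {"delta_pos": [1.2, -3.2, -1], "rot": [0, 0, 0.5]}], "claw": 1, "force": 60}}

```text
clock: 1.1
ee_pos: [0.3488, 0.2743, 0.215]
ee_rot: [-0.0, 0.995, -0.104, 0.0]
contact_force: [0.8, 0.4, -0.4]
gripper_width: 0.0857
```

```bash
cat > m2.py <<'E'
from h import *
def line(W,a,b,zlo,zhi,half):
    a=np.array(a);b=np.array(b);d=(b-a)/np.linalg.norm(b-a);n=np.array([-d[1],d[0]])
    p=W.reshape(-1,3);q=p[:,:2]-a;s=q@d;t=q@n
    m=(p[:,2]>zlo)&(p[:,2]<zhi)&(abs(t)<half)&(s>-.03)&(s<np.linalg.norm(b-a)+.03);return p[m],d
def yaw(p): 
    vx,vy,x,y=cv2.fitLine(p[:,:2].astype(np.float32)*1000,cv2.DIST_L2,0,.01,.01).ravel(); return np.degrees(np.arctan(vy/vx)),x,y
W=np.load('top0.npy')
p,d=line(W,[.27,.2915],[.427,.2585],.008,.03,.016); a,x,y=yaw(p); s=(p[:,:2]-[.349,.2753])@d
print('col top',len(p),a,x,y,'ext',s.min(),s.max())
c=cap('wrist','wrist1');p2,d=line(c['W'],[.27,.2915],[.427,.2585],.008,.03,.018);
if len(p2)>20: a,x,y=yaw(p2);s=(p2[:,:2]-[.349,.2753])@d;print('col wrist',len(p2),a,x,y,s.min(),s.max())
p=W.reshape(-1,3)
for lo,hi in [(.57,.615),(.67,.715)]:
    q=p[(p[:,0]>lo)&(p[:,0]<hi)&(abs(p[:,1]+.095)<.03)&(p[:,2]>.03)&(p[:,2]<.056)]; 
    print('saddle',len(q),q.mean(0),(q.min(0)+q.max(0))/2,q.max(0)-q.min(0))
q=p[(abs(p[:,0]-.642)<.09)&(abs(p[:,1]+.095)<.05)&(p[:,2]>.004)&(p[:,2]<.056)];print('base',cv2.minAreaRect(q[:,:2].astype(np.float32)*1000))
o=sensors.get_obs();print(o['ee_pos'],o['ee_rot'],o['contact_force'],o['clock'],o['qpos'])
E
python3 m2.py
```

```text
col top 513 -11.769269 348.24527 274.97028 ext -0.10510208164681617 0.09553611845473677
col wrist 4060 -11.843097 359.08286 273.94952 -0.09396593386511508 0.0972346381882776
saddle 85 [ 0.59162428 -0.09839556  0.0432286 ] [ 0.59171221 -0.09800784  0.04180995] [0.01158501 0.03851255 0.02089449]
saddle 93 [ 0.69138943 -0.09235485  0.04275695] [ 0.69172784 -0.09210553  0.04295599] [0.01219875 0.03892946 0.02559488]
base ((641.1024169921875, -95.13055419921875), (97.7007064819336, 178.47830200195312), 89.730224609375)
[0.3483097  0.26897991 0.21267684] [ 0.00186104  0.99447115 -0.1049852  -0.00133088] [-1.18216638 -8.0694422  -4.25539959] 1.15 [ 1.10746851 -0.00923268 -0.5238233  -0.00136149 -1.06062506  0.25363672]
```

View pics/wrist1.png

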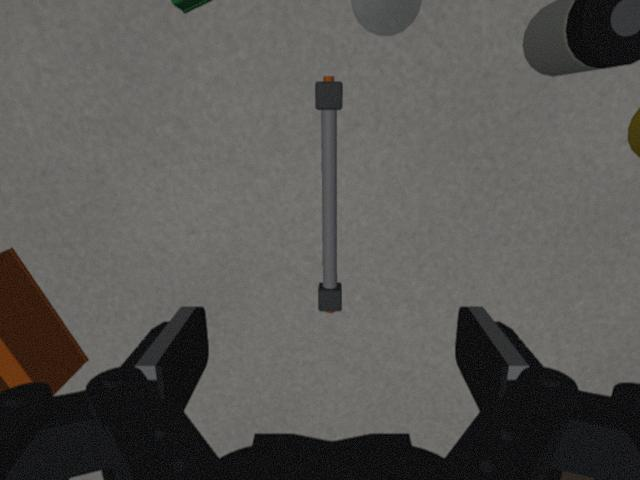

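The wrist view shows the column running from (329,80) to (330,310), in line with the tool. The arm was still moving, so I'll let it settle and measure again.

{"name": "jog_arm", "arguments": {"moves": [{"delta_pos": [0, 0, -2]}, {"delta_pos": [0, 0, -2]}, {"delta_pos": [0, 0, -2]}, {"delta_pos": [0, 0, 0]}, {"delta_pos": [0, 0, 0]}, {"delta_pos": [0, 0, 0]}]}}

```text
$.moves[0]: bad value
```

```bash
python3 m2.py | grep -v -e saddle -e base
```

```text
col top 513 -11.769269 348.24527 274.97028 ext -0.10510208164681617 0.09553611845473677
col wrist 4105 -11.780424 358.66873 273.9428 -0.09412433554286473 0.09723896494743116
[0.34841001 0.27124588 0.21366154] [ 0.00143625  0.99431596 -0.10645512 -0.0010039 ] [ 0.50343397  1.30725941 -0.24453278] 1.2 [ 1.11005861e+00 -8.14517894e-03 -5.20449863e-01 -1.01602893e-03
 -1.06188232e+00  2.47919482e-01]
```

{"name": "jog_arm", "arguments": {"moves": [{"delta_pos": [0, 0, -2], "rot": [0, 0, 0]}, {"delta_pos": [0, 0, -2], "rot": [0, 0, 0]}, {"delta_pos": [0, 0, -2], "rot": [0, 0, 0]}, {"delta_pos": [0, 0, 0], "rot": [0, 0, 0]}, {"delta_pos": [0, 0, 0], "rot": [0, 0, 0]}, {"delta_pos": [0, 0, 0], "rot": [0, 0, 0]}, {"delta_pos": [0, 0, 0], "rot": [0, 0, 0]}]}}

```text
clock: 1.78
ee_pos: [0.3492, 0.2768, 0.1565]
ee_rot: [-0.001, 0.994, -0.105, 0.0]
contact_force: [-0.4, 0.1, -0.0]
gripper_width: 0.0854
```

```bash
python3 m2.py | grep -v -e saddle -e base
```

```text
col top 513 -11.769269 348.24527 274.97028 ext -0.10510208164681617 0.09553611845473677
col wrist 5811 -11.769441 360.01706 273.8295 -0.09470527845121467 0.097409652703286
[0.34913141 0.27670048 0.15647844] [-9.02209970e-04  9.94497334e-01 -1.04756994e-01  4.59831901e-04] [-0.62997529 -0.46235043 -0.95199354] 1.8333 [ 1.11548816e+00  5.75445341e-02 -6.00906864e-01  3.09550041e-04
 -9.10334490e-01  2.45219307e-01]
```

{"name": "jog_arm", "arguments": {"moves": [{"delta_pos": [0.1, -0.1, -3], "rot": [0, 0, 0]}, {"delta_pos": [0, 0, -3], "rot": [0, 0, 0]}, {"delta_pos": [0, 0, -3], "rot": [0, 0, 0]}, {"delta_pos": [0, 0, -2], "rot": [0, 0, 0]}, {"delta_pos": [0, 0, -1], "rot": [0, 0, 0]}, {"delta_pos": [0, 0, 0], "rot": [0, 0, 0]}, {"delta_pos": [0, 0, 0], "rot": [0, 0, 0]}, {"delta_pos": [0, 0, 0], "rot": [0, 0, 0]}, {"delta_pos": [0, 0, 0], "rot": [0, 0, 0]}, {"delta_pos": [0, 0, 0], "rot": [0, 0, 0]}]}}

```text
clock: 2.67
ee_pos: [0.3502, 0.2756, 0.0364]
ee_rot: [-0.001, 0.994, -0.105, 0.0]
contact_force: [0.6, -0.6, -0.4]
gripper_width: 0.0853
```

{"name": "jog_arm", "arguments": {"moves": [{"delta_pos": [0, 0, -0.8], "rot": [0, 0, 0]}, {"delta_pos": [0, 0, -0.8], "rot": [0, 0, 0]}, {"delta_pos": [0, 0, -0.2], "rot": [0, 0, 0]}, {"delta_pos": [0, 0, 0], "rot": [0, 0, 0]}, {"delta_pos": [0, 0, 0], "rot": [0, 0, 0]}, {"delta_pos": [0, 0, 0], "rot": [0, 0, 0]}, {"delta_pos": [0, 0, 0], "rot": [0, 0, 0]}]}}

```text
clock: 3.25
ee_pos: [0.3498, 0.275, 0.0174]
ee_rot: [-0.0, 0.994, -0.105, 0.0]
contact_force: [0.2, -0.0, 0.1]
gripper_width: 0.0856
```

{"name": "jog_arm", "arguments": {"moves": [{"delta_pos": [0, 0, 0], "rot": [0, 0, 0]}, {"delta_pos": [0, 0, 0], "rot": [0, 0, 0]}, {"delta_pos": [0, 0, 0], "rot": [0, 0, 0]}, {"delta_pos": [0, 0, 0], "rot": [0, 0, 0]}, {"delta_pos": [0, 0, 0], "rot": [0, 0, 0]}, {"delta_pos": [0, 0, 0], "rot": [0, 0, 0]}, {"delta_pos": [0, 0, 0], "rot": [0, 0, 0]}, {"delta_pos": [0, 0, 0], "rot": [0, 0, 0]}], "claw": -1, "force": 60}}

```text
clock: 3.92
ee_pos: [0.3498, 0.275, 0.0175]
ee_rot: [-0.0, 0.994, -0.105, 0.0]
contact_force: [-0.9, -0.3, 3.7]
gripper_width: 0.0094
```

{"name": "jog_arm", "arguments": {"moves": [{"delta_pos": [0, 0, 0], "rot": [0, 0, 0]}, {"delta_pos": [0, 0, 0], "rot": [0, 0, 0]}, {"delta_pos": [0, 0, 0.5], "rot": [0, 0, 0]}, {"delta_pos": [0, 0, 0.5], "rot": [0, 0, 0]}, {"delta_pos": [0, 0, 0.5], "rot": [0, 0, 0]}, {"delta_pos": [0, 0, 0.5], "rot": [0, 0, 0]}, {"delta_pos": [0, 0, 0], "rot": [0, 0, 0]}, {"delta_pos": [0, 0, 0], "rot": [0, 0, 0]}, {"delta_pos": [0, 0, 0], "rot": [0, 0, 0]}, {"delta_pos": [0, 0, 0], "rot": [0, 0, 0]}]}}

```text
clock: 4.75
ee_pos: [0.3497, 0.2747, 0.0371]
ee_rot: [0.0, 0.994, -0.105, -0.0]
contact_force: [1.8, 0.5, -1.5]
gripper_width: 0.0093
```

Run:
```python
from h import *
c=cap('side','side1');I=c['pixels'][:,:,::-1][120:320,40:360]
w=cap('wrist')['pixels'][:,:,::-1]
cv2.imwrite('pics/v1.png',np.hstack([cv2.resize(I,(400,300)),cv2.resize(w,(400,300))]))
```

```text
(no output)
```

View pics/v1.png

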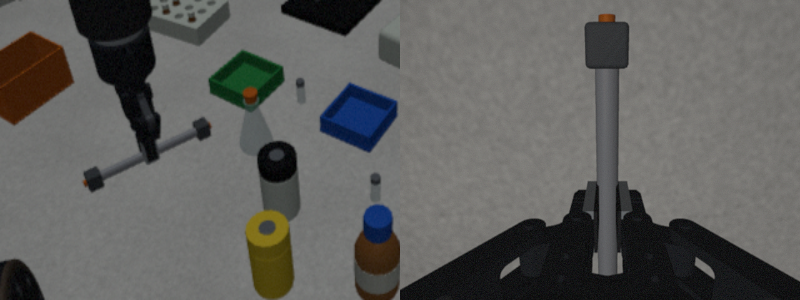

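The column is held level at its middle. In the side half the tube runs (95,180)–(205,128), with the gripper at about (150,150). I'll carry it to the rack.

{"name": "jog_arm", "arguments": {"moves": [{"delta_pos": [0, 0, 2], "rot": [0, 0, 0]}, {"delta_pos": [0, 0, 3], "rot": [0, 0, 0]}, {"delta_pos": [1, -1, 3], "rot": [0, 0, 1.4]}, {"delta_pos": [1.5, -2, 2], "rot": [0, 0, 1.4]}, {"delta_pos": [2, -2.5, 1], "rot": [0, 0, 1.4]}, {"delta_pos": [2, -2.5, 0], "rot": [0, 0, 1.4]}, {"delta_pos": [2, -2.5, 0], "rot": [0, 0, 1.4]}, {"delta_pos": [2, -2.5, 0], "rot": [0, 0, 1.4]}, {"delta_pos": [2, -2.5, 0], "rot": [0, 0, 1.4]}, {"delta_pos": [2, -2.5, 0], "rot": [0, 0, 1.4]}, {"delta_pos": [2, -2.5, 0], "rot": [0, 0, 1.4]}, {"delta_pos": [2, -2.5, 0], "rot": [0, 0, 1.4]}]}}

```text
clock: 5.85
ee_pos: [0.5354, 0.0434, 0.1469]
ee_rot: [0.0, 1.0, 0.018, -0.0]
contact_force: [0.1, 1.3, -1.5]
gripper_width: 0.0093
```

{"name": "jog_arm", "arguments": {"moves": [{"delta_pos": [2, -2.5, 0], "rot": [0, 0, 1.4]}, {"delta_pos": [2, -2.5, 0], "rot": [0, 0, 0]}, {"delta_pos": [2, -2.5, 0], "rot": [0, 0, 0]}, {"delta_pos": [2, -2.5, 0], "rot": [0, 0, 0]}, {"delta_pos": [1.7, -2, 0], "rot": [0, 0, 0]}, {"delta_pos": [1, -1.5, 0], "rot": [0, 0, 0]}, {"delta_pos": [0, 0, 0], "rot": [0, 0, 0]}, {"delta_pos": [0, 0, 0], "rot": [0, 0, 0]}, {"delta_pos": [0, 0, 0], "rot": [0, 0, 0]}, {"delta_pos": [0, 0, 0], "rot": [0, 0, 0]}, {"delta_pos": [0, 0, 0], "rot": [0, 0, 0]}]}}

```text
clock: 6.77
ee_pos: [0.6414, -0.0893, 0.1475]
ee_rot: [-0.0, 1.0, 0.03, 0.0]
contact_force: [-0.0, -0.4, -1.3]
gripper_width: 0.0094
```

Run:
```python
from h import *
o=sensors.get_obs();print(o['ee_pos'],o['ee_rot'],2*np.degrees(np.arctan2(o['ee_rot'][2],o['ee_rot'][1])),o['qpos'])
c=cap('wrist','wrist2');W=c['W'];p=W.reshape(-1,3)
for lo,hi in [(.57,.615),(.67,.715)]:
    q=p[(p[:,0]>lo)&(p[:,0]<hi)&(abs(p[:,1]+.095)<.03)&(p[:,2]>.037)&(p[:,2]<.056)]
    if len(q): print('saddle',len(q),q.mean(0),(q.min(0)+q.max(0))/2,q.max(0)-q.min(0))
q=p[(abs(p[:,1]+.095)<.05)&(p[:,2]>.14)&(p[:,0]>.66)&(p[:,2]<.25)];print(len(q),q.min(0),q.max(0))
print(cv2.fitLine(q[:,:2].astype(np.float32),cv2.DIST_L2,0,.01,.01).ravel())
```

```text
[ 0.64142873 -0.08929653  0.14748365] [-5.92465019e-05  9.99558362e-01  2.97165819e-02  3.90154604e-05] 3.4057708439913954 [ 1.62285511e-01  3.87731207e-01 -1.79108219e-01 -1.27009902e-04
 -1.00386390e+00  1.46802094e+00]
saddle 692 [ 0.69415468 -0.09894335  0.04474175] [ 0.69360023 -0.09235734  0.0436646 ] [0.01211332 0.03961894 0.01324056]
12116 [ 0.66000012 -0.10713049  0.14000323] [ 0.73818356 -0.06954101  0.22557717]
[ 0.9917922   0.12786005  0.703273   -0.08620953]
```

View pics/wrist2.png

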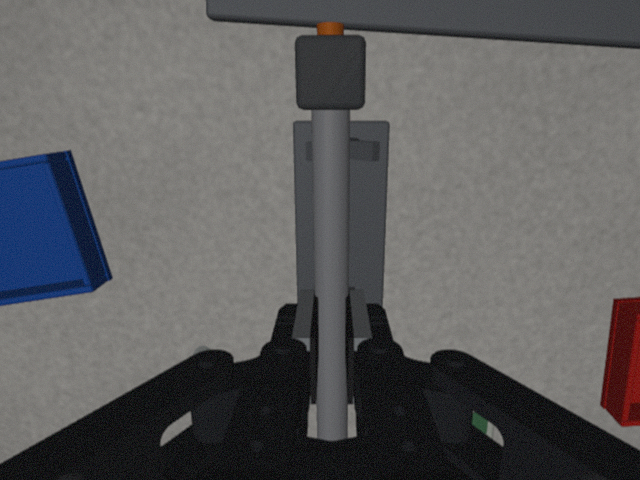

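The wrist view has the tube at column 331 and the rack's middle at about 341, both parallel. The tool is 6 mm too far in +y, so I'll correct and lower.

{"name": "jog_arm", "arguments": {"moves": [{"delta_pos": [0.1, -0.6, 0], "rot": [0, 0, 0]}, {"delta_pos": [0, 0, -2], "rot": [0, 0, 0]}, {"delta_pos": [0, 0, -2.5], "rot": [0, 0, 0]}, {"delta_pos": [0, 0, -2], "rot": [0, 0, 0]}, {"delta_pos": [0, 0, -1.3], "rot": [0, 0, 0]}, {"delta_pos": [0, 0, -0.6], "rot": [0, 0, 0]}, {"delta_pos": [0, 0, 0], "rot": [0, 0, 0]}, {"delta_pos": [0, 0, 0], "rot": [0, 0, 0]}, {"delta_pos": [0, 0, 0], "rot": [0, 0, 0]}, {"delta_pos": [0, 0, 0], "rot": [0, 0, 0]}]}}

```text
clock: 7.65
ee_pos: [0.6436, -0.096, 0.0647]
ee_rot: [-0.0, 1.0, 0.029, 0.001]
contact_force: [0.1, 0.7, -1.1]
gripper_width: 0.0093
```

Run:
```python
from h import *
c=cap('wrist');W=c['W'];p=W.reshape(-1,3)
q=p[(abs(p[:,1]+.095)<.03)&(p[:,2]>.03)&(p[:,0]>.7)&(p[:,0]<.77)&(p[:,2]<.09)];print(len(q),q.min(0),q.max(0))
q=q[(q[:,0]>.713)&(q[:,2]>.045)];print(q.mean(0),(q.min(0)+q.max(0))/2)
s=cap('side','side2');I=s['pixels'][:,:,::-1]
cv2.imwrite('pics/v2.png',np.hstack([cv2.resize(I[130:310,340:580],(400,300)),cv2.resize(c['pixels'][:,:,::-1],(400,300))]))
```

```text
7575 [ 0.70000131 -0.10119053  0.05553598] [ 0.74026187 -0.08062111  0.06808813]
[ 0.72601255 -0.09093071  0.0647642 ] [ 0.72663216 -0.09090582  0.06181206]
```

View pics/v2.png

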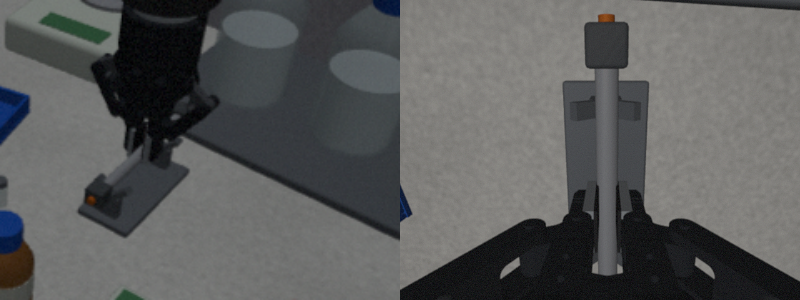

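The column sits centred over both saddles. I'll lower the last 14 mm slowly.

{"name": "jog_arm", "arguments": {"moves": [{"delta_pos": [0, 0, -0.4], "rot": [0, 0, 0]}, {"delta_pos": [0, 0, -0.3], "rot": [0, 0, 0]}, {"delta_pos": [0, 0, -0.3], "rot": [0, 0, 0]}, {"delta_pos": [0, 0, -0.2], "rot": [0, 0, 0]}, {"delta_pos": [0, 0, -0.1], "rot": [0, 0, 0]}, {"delta_pos": [0, 0, 0], "rot": [0, 0, 0]}, {"delta_pos": [0, 0, 0], "rot": [0, 0, 0]}, {"delta_pos": [0, 0, 0], "rot": [0, 0, 0]}]}}

```text
clock: 8.42
ee_pos: [0.643, -0.0954, 0.0512]
ee_rot: [-0.0, 1.0, 0.029, 0.0]
contact_force: [-2.7, 5.2, 7.8]
gripper_width: 0.0095
```

Contact: the saddles are bearing it. Releasing.

{"name": "jog_arm", "arguments": {"moves": [{"delta_pos": [0, 0, 0], "rot": [0, 0, 0]}, {"delta_pos": [0, 0, 0], "rot": [0, 0, 0]}, {"delta_pos": [0, 0, 0], "rot": [0, 0, 0]}, {"delta_pos": [0, 0, 0], "rot": [0, 0, 0]}, {"delta_pos": [0, 0, 0], "rot": [0, 0, 0]}, {"delta_pos": [0, 0, 0], "rot": [0, 0, 0]}, {"delta_pos": [0, 0, 0], "rot": [0, 0, 0]}, {"delta_pos": [0, 0, 0], "rot": [0, 0, 0]}], "claw": 1}}

```text
clock: 9.08
ee_pos: [0.6428, -0.0962, 0.0502]
ee_rot: [0.0, 1.0, 0.029, -0.0]
contact_force: [0.6, -0.9, -0.4]
gripper_width: 0.0851
```

{"name": "jog_arm", "arguments": {"moves": [{"delta_pos": [0, 0, 1], "rot": [0, 0, 0]}, {"delta_pos": [0, 0, 2], "rot": [0, 0, 0]}, {"delta_pos": [0, 0, 3], "rot": [0, 0, 0]}, {"delta_pos": [0, 0, 4], "rot": [0, 0, 0]}, {"delta_pos": [0, 0, 4], "rot": [0, 0, 0]}, {"delta_pos": [-2, 0, 0], "rot": [0, 0, 0]}, {"delta_pos": [-3, 0, 0], "rot": [0, 0, 0]}, {"delta_pos": [-4, 0, 0], "rot": [0, 0, 0]}, {"delta_pos": [-4, 0, 0], "rot": [0, 0, 0]}, {"delta_pos": [-4, 0.5, 0], "rot": [0, 0, 0]}, {"delta_pos": [-3, 0, 0], "rot": [0, 0, 0]}, {"delta_pos": [-0.6, 0, 0], "rot": [0, 0, 0]}]}}

```text
clock: 10.08
ee_pos: [0.4321, -0.0914, 0.1911]
ee_rot: [-0.001, 1.0, 0.029, 0.0]
contact_force: [-0.5, -0.5, 0.3]
gripper_width: 0.0858
```

{"name": "jog_arm", "arguments": {"moves": [{"delta_pos": [0, 0, 0], "rot": [0, 0, 0]}, {"delta_pos": [0, 0, 0], "rot": [0, 0, 0]}, {"delta_pos": [0, 0, 0], "rot": [0, 0, 0]}, {"delta_pos": [0, 0, 0], "rot": [0, 0, 0]}, {"delta_pos": [0, 0, 0], "rot": [0, 0, 0]}]}}

```text
clock: 10.5
ee_pos: [0.4375, -0.0911, 0.19]
ee_rot: [0.0, 1.0, 0.029, -0.0]
contact_force: [-1.2, 0.6, -0.0]
gripper_width: 0.0857
```

Run:
```python
from h import *
c=cap('wrist','wrist3');p=c['W'].reshape(-1,3)
for n,lo,hi,r in [('cap',.092,.108,.03),('body',.03,.06,.04)]:
    q=p[(np.hypot(p[:,0]-.436,p[:,1]+.0895)<r)&(p[:,2]>lo)&(p[:,2]<hi)]
    if len(q): print(n,len(q),q.mean(0),(q.min(0)+q.max(0))/2,q.max(0)-q.min(0))
t=cap('top','top3');p=t['W'].reshape(-1,3)
for x,y in [(.561,-.1),(.7235,-.0905)]:
    q=p[(np.hypot(p[:,0]-x,p[:,1]-y)<.018)&(p[:,2]>.046)&(p[:,2]<.06)];
    if len(q): print('fit',len(q),(q.min(0)+q.max(0))/2,np.median(q[:,2]))
q=p[(np.hypot(p[:,0]-.436,p[:,1]+.0895)<.03)&(p[:,2]>.092)&(p[:,2]<.108)];print('cap top',len(q))
o=sensors.get_obs();print(o['ee_pos'],o['contact_force'],o['qpos'])
```

```text
cap 2871 [ 0.4392302  -0.08961886  0.0982653 ] [ 0.43837272 -0.08973342  0.09630087] [0.03332455 0.03305647 0.00856625]
body 1302 [ 0.45498876 -0.08915378  0.05183746] [ 0.44234536 -0.08984522  0.04507924] [0.04783725 0.05557473 0.02981846]
fit 97 [ 0.56275954 -0.09961845  0.05254689] 0.05237934321268001
fit 88 [ 0.72105492 -0.0898815   0.05274702] 0.0521535994872766
cap top 0
[ 0.43716203 -0.09114865  0.18989292] [-0.45651458 -0.21803207  0.20021397] [ 2.38391031e-01  2.31389164e-02 -5.49101843e-01  6.93680917e-06
 -9.99637263e-01  1.39057483e+00]
```

The column is seated: its fittings' middle is at (0.642, −0.095) and the axis is about 43 mm up. Next I'll take the bottle by its cap.

{"name": "jog_arm", "arguments": {"moves": [{"delta_pos": [0, 0.15, -2], "rot": [0, 0, 0]}, {"delta_pos": [0, 0, -3], "rot": [0, 0, 0]}, {"delta_pos": [0, 0, -2.6], "rot": [0, 0, 0]}, {"delta_pos": [0, 0, -1.8], "rot": [0, 0, 0]}, {"delta_pos": [0, 0, -1], "rot": [0, 0, 0]}, {"delta_pos": [0, 0, 0], "rot": [0, 0, 0]}, {"delta_pos": [0, 0, 0], "rot": [0, 0, 0]}, {"delta_pos": [0, 0, 0], "rot": [0, 0, 0]}, {"delta_pos": [0, 0, 0], "rot": [0, 0, 0]}, {"delta_pos": [0, 0, 0], "rot": [0, 0, 0]}]}}

```text
clock: 11.43
ee_pos: [0.4374, -0.0895, 0.0871]
ee_rot: [-0.0, 1.0, 0.029, 0.001]
contact_force: [0.0, -0.3, 0.1]
gripper_width: 0.0853
```

{"name": "jog_arm", "arguments": {"moves": [{"delta_pos": [0, 0, 0], "rot": [0, 0, 0]}, {"delta_pos": [0, 0, 0], "rot": [0, 0, 0]}, {"delta_pos": [0, 0, 0], "rot": [0, 0, 0]}, {"delta_pos": [0, 0, 0], "rot": [0, 0, 0]}, {"delta_pos": [0, 0, 0], "rot": [0, 0, 0]}, {"delta_pos": [0, 0, 0], "rot": [0, 0, 0]}, {"delta_pos": [0, 0, 0], "rot": [0, 0, 0]}, {"delta_pos": [0, 0, 0], "rot": [0, 0, 0]}], "claw": -1, "force": 60}}

```text
clock: 12.1
ee_pos: [0.4369, -0.0896, 0.0867]
ee_rot: [0.0, 1.0, 0.029, 0.0]
contact_force: [-2.7, -0.0, 5.4]
gripper_width: 0.0323
```

{"name": "jog_arm", "arguments": {"moves": [{"delta_pos": [0, 0, 0.5], "rot": [0, 0, 0]}, {"delta_pos": [0, 0, 1], "rot": [0, 0, 0]}, {"delta_pos": [0, 0, 1], "rot": [0, 0, 0]}, {"delta_pos": [0, 0, 0.5], "rot": [0, 0, 0]}, {"delta_pos": [0, 0, 0], "rot": [0, 0, 0]}, {"delta_pos": [0, 0, 0], "rot": [0, 0, 0]}, {"delta_pos": [0, 0, 0], "rot": [0, 0, 0]}, {"delta_pos": [0, 0, 0], "rot": [0, 0, 0]}]}}

```text
clock: 12.77
ee_pos: [0.4363, -0.0896, 0.1158]
ee_rot: [0.0, 1.0, 0.029, -0.001]
contact_force: [0.3, -0.0, -1.1]
gripper_width: 0.0323
```

{"name": "jog_arm", "arguments": {"moves": [{"delta_pos": [0, 0, 2], "rot": [0, 0, 0]}, {"delta_pos": [0, 0, 2], "rot": [0, 0, 0]}, {"delta_pos": [0, 0, 1], "rot": [0, 0, 0]}, {"delta_pos": [0, 0, 0], "rot": [0, 0, 0]}, {"delta_pos": [0, 0, 0], "rot": [0, 0, 0]}, {"delta_pos": [0, 0, 0], "rot": [0, 0, 0]}, {"delta_pos": [0, 0, 0], "rot": [0, 0, 0]}]}}

```text
clock: 13.35
ee_pos: [0.436, -0.0897, 0.1651]
ee_rot: [0.0, 1.0, 0.029, -0.001]
contact_force: [-0.8, 0.2, -2.4]
gripper_width: 0.0323
```

Run:
```python
from h import *
c=cap('side','side4'); cv2.imwrite('pics/v4.png',cv2.resize(c['pixels'][:,:,::-1][120:400,200:560],(540,420)))
o=sensors.get_obs();print(o['ee_pos'],o['contact_force'])
```

```text
[ 0.43609661 -0.08969204  0.16522898] [-0.81291389 -0.26693765 -2.21457149]
```

View pics/v4.png

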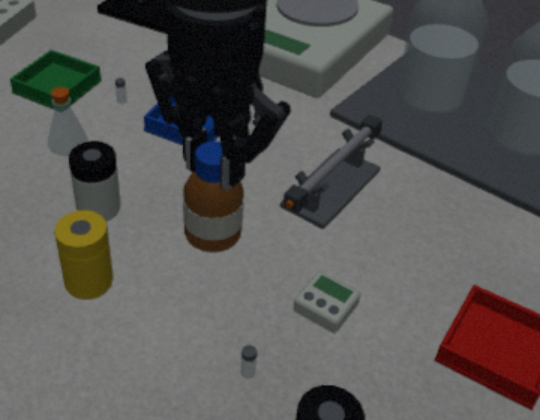

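The bottle hangs upright, reading about 2.3 N. The column rests in both saddles. I'll carry the bottle to the blue tray.

{"name": "jog_arm", "arguments": {"moves": [{"delta_pos": [0.5, 0.5, 1], "rot": [0, 0, 0]}, {"delta_pos": [1.4, 1.5, 1], "rot": [0, 0, 0]}, {"delta_pos": [2, 2.2, 0], "rot": [0, 0, 0]}, {"delta_pos": [2.3, 2.5, 0], "rot": [0, 0, 0]}, {"delta_pos": [2.3, 2.5, 0], "rot": [0, 0, 0]}, {"delta_pos": [2.3, 2.5, 0], "rot": [0, 0, 0]}, {"delta_pos": [2.3, 2.5, 0], "rot": [0, 0, 0]}, {"delta_pos": [2.3, 2.5, 0], "rot": [0, 0, 0]}, {"delta_pos": [2, 2.2, 0], "rot": [0, 0, 0]}, {"delta_pos": [1, 1.1, 0], "rot": [0, 0, 0]}, {"delta_pos": [0.5, 0.5, 0], "rot": [0, 0, 0]}, {"delta_pos": [0, 0, 0], "rot": [0, 0, 0]}]}}

```text
clock: 14.4
ee_pos: [0.6261, 0.1163, 0.1846]
ee_rot: [0.0, 1.0, 0.03, -0.001]
contact_force: [0.2, -0.2, -1.6]
gripper_width: 0.032
```

{"name": "jog_arm", "arguments": {"moves": [{"delta_pos": [0, 0, 0], "rot": [0, 0, 0]}, {"delta_pos": [0, 0, 0], "rot": [0, 0, 0]}, {"delta_pos": [0, 0, 0], "rot": [0, 0, 0]}, {"delta_pos": [0, 0, 0], "rot": [0, 0, 0]}]}}

```text
clock: 14.73
ee_pos: [0.6253, 0.1146, 0.1867]
ee_rot: [-0.0, 1.0, 0.029, 0.0]
contact_force: [-0.1, 0.1, -2.3]
gripper_width: 0.0323
```

Exactly over the blue tray. I'll lower to about 0.097, then creep.

{"name": "jog_arm", "arguments": {"moves": [{"delta_pos": [0, 0, -1.5], "rot": [0, 0, 0]}, {"delta_pos": [0, 0, -2.5], "rot": [0, 0, 0]}, {"delta_pos": [0, 0, -2.3], "rot": [0, 0, 0]}, {"delta_pos": [0, 0, -1.5], "rot": [0, 0, 0]}, {"delta_pos": [0, 0, -0.8], "rot": [0, 0, 0]}, {"delta_pos": [0, 0, 0], "rot": [0, 0, 0]}, {"delta_pos": [0, 0, 0], "rot": [0, 0, 0]}, {"delta_pos": [0, 0, 0], "rot": [0, 0, 0]}, {"delta_pos": [0, 0, 0], "rot": [0, 0, 0]}]}}

```text
clock: 15.48
ee_pos: [0.6266, 0.1157, 0.1018]
ee_rot: [-0.0, 1.0, 0.029, 0.001]
contact_force: [-0.3, 0.1, -1.5]
gripper_width: 0.0324
```

{"name": "jog_arm", "arguments": {"moves": [{"delta_pos": [0, 0, -0.3], "rot": [0, 0, 0]}, {"delta_pos": [0, 0, -0.2], "rot": [0, 0, 0]}, {"delta_pos": [0, 0, -0.1], "rot": [0, 0, 0]}, {"delta_pos": [0, 0, 0], "rot": [0, 0, 0]}, {"delta_pos": [0, 0, 0], "rot": [0, 0, 0]}, {"delta_pos": [0, 0, 0], "rot": [0, 0, 0]}, {"delta_pos": [0, 0, 0], "rot": [0, 0, 0]}]}}

```text
clock: 16.07
ee_pos: [0.6258, 0.1154, 0.0943]
ee_rot: [0.0, 1.0, 0.029, 0.0]
contact_force: [0.7, 0.8, -1.8]
gripper_width: 0.0326
```

{"name": "jog_arm", "arguments": {"moves": [{"delta_pos": [0, 0, -0.15], "rot": [0, 0, 0]}, {"delta_pos": [0, 0, -0.1], "rot": [0, 0, 0]}, {"delta_pos": [0, 0, -0.05], "rot": [0, 0, 0]}, {"delta_pos": [0, 0, 0], "rot": [0, 0, 0]}, {"delta_pos": [0, 0, 0], "rot": [0, 0, 0]}, {"delta_pos": [0, 0, 0], "rot": [0, 0, 0]}, {"delta_pos": [0, 0, 0], "rot": [0, 0, 0]}]}}

```text
clock: 16.65
ee_pos: [0.626, 0.1154, 0.0918]
ee_rot: [-0.0, 1.0, 0.029, 0.0]
contact_force: [-1.5, -0.6, 6.1]
gripper_width: 0.032
```

On the floor. I'll release and go on to jar A.

{"name": "jog_arm", "arguments": {"moves": [{"delta_pos": [0, 0, 0], "rot": [0, 0, 0]}, {"delta_pos": [0, 0, 0], "rot": [0, 0, 0]}, {"delta_pos": [0, 0, 0], "rot": [0, 0, 0]}, {"delta_pos": [0, 0, 0], "rot": [0, 0, 0]}, {"delta_pos": [0, 0, 0], "rot": [0, 0, 0]}, {"delta_pos": [0, 0, 0], "rot": [0, 0, 0]}, {"delta_pos": [0, 0, 0], "rot": [0, 0, 0]}], "claw": 1}}

```text
clock: 17.23
ee_pos: [0.6258, 0.1154, 0.0913]
ee_rot: [0.0, 1.0, 0.029, -0.0]
contact_force: [-0.2, -1.0, -0.4]
gripper_width: 0.0853
```

{"name": "jog_arm", "arguments": {"moves": [{"delta_pos": [0, 0, 1], "rot": [0, 0, 0]}, {"delta_pos": [0, 0, 2], "rot": [0, 0, 0]}, {"delta_pos": [0, 0, 3], "rot": [0, 0, 0]}, {"delta_pos": [0, 0, 3], "rot": [0, 0, 0]}, {"delta_pos": [-1.5, -0.2, 0], "rot": [0, 0, 0]}, {"delta_pos": [-3, -0.5, 0], "rot": [0, 0, 0]}, {"delta_pos": [-4, -0.6, 0], "rot": [0, 0, 0]}, {"delta_pos": [-4, -0.7, 0], "rot": [0, 0, 0]}, {"delta_pos": [-3.5, -0.6, 0], "rot": [0, 0, 0]}, {"delta_pos": [-2, -0.4, 0], "rot": [0, 0, 0]}, {"delta_pos": [-1.2, -0.1, 0], "rot": [0, 0, 0]}, {"delta_pos": [0, 0, 0], "rot": [0, 0, 0]}]}}

```text
clock: 18.23
ee_pos: [0.4322, 0.0841, 0.1825]
ee_rot: [-0.001, 1.0, 0.03, 0.001]
contact_force: [-0.5, -0.4, -0.5]
gripper_width: 0.0858
```

{"name": "jog_arm", "arguments": {"moves": [{"delta_pos": [0, 0, 0], "rot": [0, 0, 0]}, {"delta_pos": [0, 0, 0], "rot": [0, 0, 0]}, {"delta_pos": [0, 0, 0], "rot": [0, 0, 0]}, {"delta_pos": [0, 0, 0], "rot": [0, 0, 0]}]}}

```text
clock: 18.57
ee_pos: [0.4345, 0.0846, 0.181]
ee_rot: [0.0, 1.0, 0.029, -0.0]
contact_force: [0.1, 0.2, -0.6]
gripper_width: 0.0855
```

```bash
cat > m3.py <<'E'
from h import *
import sys
x,y=map(float,sys.argv[1:3])
p=cap('wrist')['W'].reshape(-1,3)
q=p[(np.hypot(p[:,0]-x,p[:,1]-y)<.035)&(p[:,2]>.07)&(p[:,2]<.09)];print('jar',len(q),q.mean(0),(q.min(0)+q.max(0))/2,q.max(0)-q.min(0))
o=sensors.get_obs();print(o['ee_pos'],o['contact_force'],o['qpos'])
p=cap('top')['W'].reshape(-1,3)
q=p[(np.hypot(p[:,0]-.6252,p[:,1]-.1152)<.045)&(p[:,2]>.092)&(p[:,2]<.115)]
if len(q): print('cap',len(q),(q.min(0)+q.max(0))/2,q.max(0)-q.min(0),np.median(q[:,2]))
E
python3 m3.py .4335 .084
```

```text
jar 6150 [0.43664745 0.08473532 0.07837913] [0.43522911 0.08467959 0.07548425] [0.05149199 0.05086493 0.01081204]
[0.43436855 0.08450821 0.18095354] [ 0.35020915 -0.47889214  0.58340892] [ 6.40535481e-01  2.53631508e-02 -5.69946262e-01  1.10209284e-04
 -9.76454050e-01  9.88245681e-01]
cap 201 [0.62479301 0.11463479 0.10182956] [0.03331578 0.03215241 0.01750283] 0.10441939664931232
```

The bottle stands centred, cap top about 105 mm up. Now I'll descend on jar A.

{"name": "jog_arm", "arguments": {"moves": [{"delta_pos": [0.05, 0, -2], "rot": [0, 0, 0]}, {"delta_pos": [0, 0, -3], "rot": [0, 0, 0]}, {"delta_pos": [0, 0, -3], "rot": [0, 0, 0]}, {"delta_pos": [0, 0, -2.5], "rot": [0, 0, 0]}, {"delta_pos": [0, 0, -1.8], "rot": [0, 0, 0]}, {"delta_pos": [0, 0, -1], "rot": [0, 0, 0]}, {"delta_pos": [0, 0, 0], "rot": [0, 0, 0]}, {"delta_pos": [0, 0, 0], "rot": [0, 0, 0]}, {"delta_pos": [0, 0, 0], "rot": [0, 0, 0]}, {"delta_pos": [0, 0, 0], "rot": [0, 0, 0]}, {"delta_pos": [0, 0, 0], "rot": [0, 0, 0]}]}}

```text
clock: 19.58
ee_pos: [0.4348, 0.0847, 0.0492]
ee_rot: [-0.0, 1.0, 0.029, 0.001]
contact_force: [0.0, 0.1, -0.1]
gripper_width: 0.0854
```

{"name": "jog_arm", "arguments": {"moves": [{"delta_pos": [0, 0, 0], "rot": [0, 0, 0]}, {"delta_pos": [0, 0, 0], "rot": [0, 0, 0]}, {"delta_pos": [0, 0, 0], "rot": [0, 0, 0]}, {"delta_pos": [0, 0, 0], "rot": [0, 0, 0]}, {"delta_pos": [0, 0, 0], "rot": [0, 0, 0]}, {"delta_pos": [0, 0, 0], "rot": [0, 0, 0]}, {"delta_pos": [0, 0, 0], "rot": [0, 0, 0]}], "claw": -1, "force": 60}}

```text
clock: 20.17
ee_pos: [0.4345, 0.0845, 0.049]
ee_rot: [-0.0, 1.0, 0.029, 0.0]
contact_force: [-2.6, -1.5, 7.0]
gripper_width: 0.051
```

{"name": "jog_arm", "arguments": {"moves": [{"delta_pos": [0, 0, 0.5], "rot": [0, 0, 0]}, {"delta_pos": [0, 0, 1], "rot": [0, 0, 0]}, {"delta_pos": [0, 0, 1.5], "rot": [0, 0, 0]}, {"delta_pos": [0, 0, 2], "rot": [0, 0, 0]}, {"delta_pos": [0, 0, 1.5], "rot": [0, 0, 0]}, {"delta_pos": [0, 0, 0.5], "rot": [0, 0, 0]}, {"delta_pos": [0, 0, 0], "rot": [0, 0, 0]}, {"delta_pos": [0, 0, 0], "rot": [0, 0, 0]}, {"delta_pos": [0, 0, 0], "rot": [0, 0, 0]}, {"delta_pos": [0, 0, 0], "rot": [0, 0, 0]}, {"delta_pos": [0, 0, 0], "rot": [0, 0, 0]}]}}

```text
clock: 21.08
ee_pos: [0.4338, 0.0841, 0.1175]
ee_rot: [0.0, 1.0, 0.029, -0.001]
contact_force: [0.9, 0.4, 0.7]
gripper_width: 0.0512
```

{"name": "jog_arm", "arguments": {"moves": [{"delta_pos": [0, 0, 0], "rot": [0, 0, 0]}, {"delta_pos": [0, 0, 0], "rot": [0, 0, 0]}]}}

```text
clock: 21.25
ee_pos: [0.4341, 0.0843, 0.1179]
ee_rot: [0.0, 1.0, 0.029, -0.0]
contact_force: [-0.1, 0.5, -0.4]
gripper_width: 0.0512
```

Jar A weighs about 0.4 N, so it is the empty one and goes to the red tray. I'll confirm the lift from readings and a picture on the way.

{"name": "jog_arm", "arguments": {"moves": [{"delta_pos": [0, 0, 1], "rot": [0, 0, 0]}, {"delta_pos": [0, 0, 2], "rot": [0, 0, 0]}, {"delta_pos": [0, 0, 2], "rot": [0, 0, 0]}, {"delta_pos": [0.4, -1.4, 1], "rot": [0, 0, 0]}, {"delta_pos": [0.8, -2.8, 0], "rot": [0, 0, 0]}, {"delta_pos": [0.9, -3.2, 0], "rot": [0, 0, 0]}, {"delta_pos": [0.9, -3.2, 0], "rot": [0, 0, 0]}, {"delta_pos": [0.9, -3.2, 0], "rot": [0, 0, 0]}, {"delta_pos": [0.9, -3.2, 0], "rot": [0, 0, 0]}, {"delta_pos": [0.9, -3.2, 0], "rot": [0, 0, 0]}, {"delta_pos": [0.9, -3.2, 0], "rot": [0, 0, 0]}, {"delta_pos": [0.9, -3.2, 0], "rot": [0, 0, 0]}]}}

```text
clock: 22.25
ee_pos: [0.5094, -0.1834, 0.1781]
ee_rot: [-0.0, 1.0, 0.029, -0.0]
contact_force: [1.5, 1.1, -0.2]
gripper_width: 0.0509
```

{"name": "jog_arm", "arguments": {"moves": [{"delta_pos": [0.9, -3.2, 0], "rot": [0, 0, 0]}, {"delta_pos": [0.9, -3.2, 0], "rot": [0, 0, 0]}, {"delta_pos": [0.9, -3.2, 0], "rot": [0, 0, 0]}, {"delta_pos": [0.9, -3.0, 0], "rot": [0, 0, 0]}, {"delta_pos": [0.8, -2.2, 0], "rot": [0, 0, 0]}, {"delta_pos": [0.4, -1.2, 0], "rot": [0, 0, 0]}, {"delta_pos": [0, 0, 0], "rot": [0, 0, 0]}, {"delta_pos": [0, 0, 0], "rot": [0, 0, 0]}, {"delta_pos": [0, 0, 0], "rot": [0, 0, 0]}, {"delta_pos": [0, 0, 0], "rot": [0, 0, 0]}, {"delta_pos": [0, 0, 0], "rot": [0, 0, 0]}]}}

```text
clock: 23.17
ee_pos: [0.5573, -0.3406, 0.1788]
ee_rot: [0.0, 1.0, 0.03, 0.0]
contact_force: [-0.8, 0.2, -1.1]
gripper_width: 0.0506
```

Run:
```python
from h import *
c=cap('side','side5'); cv2.imwrite('pics/v5.png',cv2.resize(c['pixels'][:,:,::-1][100:460,200:640],(528,432)))
f=[sensors.get_obs()['contact_force']]
for _ in range(4): cap('wrist'); f.append(sensors.get_obs()['contact_force'])
print(np.round(f,2),np.mean(f,0)); print(sensors.get_obs()['ee_pos'],sensors.get_obs()['qpos'])
```

```text
[[-0.02 -1.37  0.05]
 [ 0.25  0.26 -0.58]
 [-0.67  0.17  0.13]
 [-0.07 -0.87  0.11]
 [ 0.25 -0.16 -0.29]] [-0.05258832 -0.39343499 -0.11687365]
[ 0.55737484 -0.34120476  0.17857498] [-2.51446989e-01  3.69938781e-01 -1.28987936e-01 -9.52280659e-06
 -1.07147226e+00  1.88125099e+00]
```

View pics/v5.png

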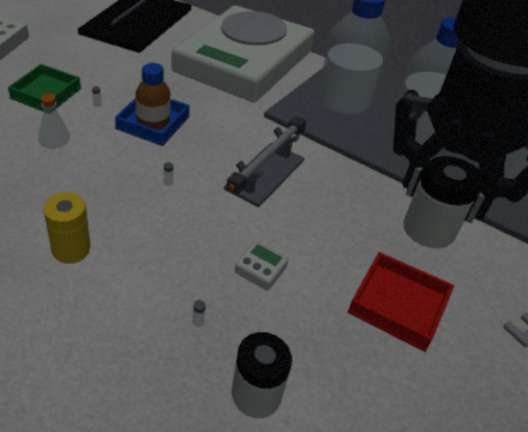

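The jar at (440,205) in the crop is held upright and light, so it is empty. The bottle is in the blue tray, and the flask and timer are untouched. I'll lower into the red tray.

{"name": "jog_arm", "arguments": {"moves": [{"delta_pos": [0, -0.25, 0], "rot": [0, 0, 0]}, {"delta_pos": [0, 0, -2], "rot": [0, 0, 0]}, {"delta_pos": [0, 0, -3], "rot": [0, 0, 0]}, {"delta_pos": [0, 0, -3], "rot": [0, 0, 0]}, {"delta_pos": [0, 0, -2], "rot": [0, 0, 0]}, {"delta_pos": [0, 0, -1.2], "rot": [0, 0, 0]}, {"delta_pos": [0, 0, -0.4], "rot": [0, 0, 0]}, {"delta_pos": [0, 0, 0], "rot": [0, 0, 0]}, {"delta_pos": [0, 0, 0], "rot": [0, 0, 0]}, {"delta_pos": [0, 0, 0], "rot": [0, 0, 0]}, {"delta_pos": [0, 0, 0], "rot": [0, 0, 0]}]}}

```text
clock: 24.33
ee_pos: [0.5582, -0.3444, 0.0639]
ee_rot: [0.0, 1.0, 0.029, 0.001]
contact_force: [-0.3, -0.1, -0.9]
gripper_width: 0.0508
```

{"name": "jog_arm", "arguments": {"moves": [{"delta_pos": [0, 0, -0.2], "rot": [0, 0, 0]}, {"delta_pos": [0, 0, -0.1], "rot": [0, 0, 0]}, {"delta_pos": [0, 0, 0], "rot": [0, 0, 0]}, {"delta_pos": [0, 0, 0], "rot": [0, 0, 0]}, {"delta_pos": [0, 0, 0], "rot": [0, 0, 0]}, {"delta_pos": [0, 0, 0], "rot": [0, 0, 0]}, {"delta_pos": [0, 0, 0], "rot": [0, 0, 0]}]}}

```text
clock: 24.92
ee_pos: [0.5573, -0.3441, 0.0593]
ee_rot: [0.0, 1.0, 0.029, -0.0]
contact_force: [0.0, -0.4, -0.5]
gripper_width: 0.0509
```

{"name": "jog_arm", "arguments": {"moves": [{"delta_pos": [0, 0, -0.2], "rot": [0, 0, 0]}, {"delta_pos": [0, 0, -0.2], "rot": [0, 0, 0]}, {"delta_pos": [0, 0, -0.1], "rot": [0, 0, 0]}, {"delta_pos": [0, 0, -0.05], "rot": [0, 0, 0]}, {"delta_pos": [0, 0, 0], "rot": [0, 0, 0]}, {"delta_pos": [0, 0, 0], "rot": [0, 0, 0]}, {"delta_pos": [0, 0, 0], "rot": [0, 0, 0]}, {"delta_pos": [0, 0, 0], "rot": [0, 0, 0]}]}}

```text
clock: 25.58
ee_pos: [0.5572, -0.3441, 0.0541]
ee_rot: [0.0, 1.0, 0.029, -0.0]
contact_force: [-2.0, 2.6, 5.3]
gripper_width: 0.0512
```

{"name": "jog_arm", "arguments": {"moves": [{"delta_pos": [0, 0, 0], "rot": [0, 0, 0]}, {"delta_pos": [0, 0, 0], "rot": [0, 0, 0]}, {"delta_pos": [0, 0, 0], "rot": [0, 0, 0]}, {"delta_pos": [0, 0, 0], "rot": [0, 0, 0]}, {"delta_pos": [0, 0, 0], "rot": [0, 0, 0]}, {"delta_pos": [0, 0, 0], "rot": [0, 0, 0]}, {"delta_pos": [0, 0, 0], "rot": [0, 0, 0]}], "claw": 1}}

```text
clock: 26.17
ee_pos: [0.5573, -0.3441, 0.0537]
ee_rot: [-0.0, 1.0, 0.029, -0.0]
contact_force: [-0.9, -0.9, -0.4]
gripper_width: 0.0856
```

{"name": "jog_arm", "arguments": {"moves": [{"delta_pos": [0, 0, 1], "rot": [0, 0, 0]}, {"delta_pos": [0, 0, 2], "rot": [0, 0, 0]}, {"delta_pos": [0, 0, 3.5], "rot": [0, 0, 0]}, {"delta_pos": [0, 0, 3.5], "rot": [0, 0, 0]}, {"delta_pos": [0, 0, 3], "rot": [0, 0, 0]}, {"delta_pos": [-2.5, 0.7, 0], "rot": [0, 0, 0]}, {"delta_pos": [-3.6, 1.0, 0], "rot": [0, 0, 0]}, {"delta_pos": [-3.6, 1.0, 0], "rot": [0, 0, 0]}, {"delta_pos": [-3.6, 1.0, 0], "rot": [0, 0, 0]}, {"delta_pos": [-3.6, 1.0, 0], "rot": [0, 0, 0]}, {"delta_pos": [-2.4, 0.7, 0], "rot": [0, 0, 0]}, {"delta_pos": [-1.3, 0.4, 0], "rot": [0, 0, 0]}]}}

```text
clock: 27.17
ee_pos: [0.3484, -0.2853, 0.1847]
ee_rot: [-0.0, 1.0, 0.029, 0.001]
contact_force: [0.5, -0.9, -0.1]
gripper_width: 0.0856
```

{"name": "jog_arm", "arguments": {"moves": [{"delta_pos": [0, 0, 0], "rot": [0, 0, 0]}, {"delta_pos": [0, 0, 0], "rot": [0, 0, 0]}, {"delta_pos": [0, 0, 0], "rot": [0, 0, 0]}, {"delta_pos": [0, 0, 0], "rot": [0, 0, 0]}, {"delta_pos": [0, 0, 0], "rot": [0, 0, 0]}, {"delta_pos": [0, 0, 0], "rot": [0, 0, 0]}]}}

```text
clock: 27.67
ee_pos: [0.3518, -0.2862, 0.1834]
ee_rot: [-0.0, 1.0, 0.029, -0.0]
contact_force: [-0.1, -0.5, 0.1]
gripper_width: 0.0857
```

```bash
python3 m3.py .351 -.286
```

```text
jar 6029 [ 0.35342367 -0.28676359  0.07840819] [ 0.35210206 -0.28700664  0.07557525] [0.05104433 0.05184698 0.01101284]
[ 0.35166963 -0.28617472  0.18345933] [-0.67678848  0.04109506 -0.01613705] [-2.46281713e-01  4.21697157e-02 -5.45699118e-01  8.96373602e-06
 -9.83785144e-01  1.87556807e+00]
cap 200 [0.62539326 0.11453464 0.10200727] [0.03258358 0.03255301 0.01920373] 0.10408450100782463
```

Jar B is centred to within 1 mm. Descend, grip and lift.

{"name": "jog_arm", "arguments": {"moves": [{"delta_pos": [0, -0.05, -2], "rot": [0, 0, 0]}, {"delta_pos": [0, 0, -3], "rot": [0, 0, 0]}, {"delta_pos": [0, 0, -3], "rot": [0, 0, 0]}, {"delta_pos": [0, 0, -2.7], "rot": [0, 0, 0]}, {"delta_pos": [0, 0, -1.8], "rot": [0, 0, 0]}, {"delta_pos": [0, 0, -1], "rot": [0, 0, 0]}, {"delta_pos": [0, 0, 0], "rot": [0, 0, 0]}, {"delta_pos": [0, 0, 0], "rot": [0, 0, 0]}, {"delta_pos": [0, 0, 0], "rot": [0, 0, 0]}, {"delta_pos": [0, 0, 0], "rot": [0, 0, 0]}, {"delta_pos": [0, 0, 0], "rot": [0, 0, 0]}]}}

```text
clock: 28.68
ee_pos: [0.3519, -0.2868, 0.0497]
ee_rot: [0.0, 1.0, 0.029, 0.001]
contact_force: [1.3, 0.0, 0.2]
gripper_width: 0.0861
```

{"name": "jog_arm", "arguments": {"moves": [{"delta_pos": [0, 0, 0], "rot": [0, 0, 0]}, {"delta_pos": [0, 0, 0], "rot": [0, 0, 0]}, {"delta_pos": [0, 0, 0], "rot": [0, 0, 0]}, {"delta_pos": [0, 0, 0], "rot": [0, 0, 0]}, {"delta_pos": [0, 0, 0], "rot": [0, 0, 0]}, {"delta_pos": [0, 0, 0], "rot": [0, 0, 0]}, {"delta_pos": [0, 0, 0], "rot": [0, 0, 0]}], "claw": -1, "force": 80}}

```text
clock: 29.27
ee_pos: [0.3515, -0.2868, 0.0495]
ee_rot: [0.0, 1.0, 0.029, 0.0]
contact_force: [-0.9, 0.6, 8.4]
gripper_width: 0.0508
```

{"name": "jog_arm", "arguments": {"moves": [{"delta_pos": [0, 0, 0.5], "rot": [0, 0, 0]}, {"delta_pos": [0, 0, 1], "rot": [0, 0, 0]}, {"delta_pos": [0, 0, 1.5], "rot": [0, 0, 0]}, {"delta_pos": [0, 0, 2], "rot": [0, 0, 0]}, {"delta_pos": [0, 0, 2], "rot": [0, 0, 0]}, {"delta_pos": [0, 0, 2], "rot": [0, 0, 0]}, {"delta_pos": [0, 0, 2], "rot": [0, 0, 0]}, {"delta_pos": [0, 0, 1.5], "rot": [0, 0, 0]}, {"delta_pos": [0, 0, 0.5], "rot": [0, 0, 0]}, {"delta_pos": [0, 0, 0], "rot": [0, 0, 0]}, {"delta_pos": [0, 0, 0], "rot": [0, 0, 0]}, {"delta_pos": [0, 0, 0], "rot": [0, 0, 0]}]}}

```text
clock: 30.27
ee_pos: [0.3504, -0.2862, 0.1775]
ee_rot: [-0.001, 1.0, 0.029, -0.001]
contact_force: [0.1, 0.3, -5.7]
gripper_width: 0.0506
```

{"name": "jog_arm", "arguments": {"moves": [{"delta_pos": [0, 0, 0], "rot": [0, 0, 0]}, {"delta_pos": [0, 0, 0], "rot": [0, 0, 0]}, {"delta_pos": [0, 0, 0], "rot": [0, 0, 0]}, {"delta_pos": [0, 0, 0], "rot": [0, 0, 0]}]}}

```text
clock: 30.6
ee_pos: [0.3512, -0.2866, 0.1784]
ee_rot: [-0.0, 1.0, 0.029, -0.0]
contact_force: [-0.1, -1.0, -4.4]
gripper_width: 0.0506
```

Jar B weighs about 4.4 N, so it is the full one and goes to the green tray. It travels with its underside at about 0.13 m, above everything on the path.

{"name": "jog_arm", "arguments": {"moves": [{"delta_pos": [0.5, 1, 0], "rot": [0, 0, 0]}, {"delta_pos": [1, 2, 0], "rot": [0, 0, 0]}, {"delta_pos": [1.5, 2.8, 0], "rot": [0, 0, 0]}, {"delta_pos": [1.5, 3, 0], "rot": [0, 0, 0]}, {"delta_pos": [1.5, 3, 0], "rot": [0, 0, 0]}, {"delta_pos": [1.5, 3, 0], "rot": [0, 0, 0]}, {"delta_pos": [1.5, 3, 0], "rot": [0, 0, 0]}, {"delta_pos": [1.5, 3, 0], "rot": [0, 0, 0]}, {"delta_pos": [1, 3, 0], "rot": [0, 0, 0]}, {"delta_pos": [1, 3, 0], "rot": [0, 0, 0]}, {"delta_pos": [1, 3, 0], "rot": [0, 0, 0]}, {"delta_pos": [1, 3, 0], "rot": [0, 0, 0]}]}}

```text
clock: 31.6
ee_pos: [0.4965, 0.0431, 0.1787]
ee_rot: [0.0, 1.0, 0.029, -0.0]
contact_force: [0.3, 0.0, -4.7]
gripper_width: 0.0502
```

{"name": "jog_arm", "arguments": {"moves": [{"delta_pos": [1, 3, 0], "rot": [0, 0, 0]}, {"delta_pos": [1, 3, 0], "rot": [0, 0, 0]}, {"delta_pos": [1, 3, 0], "rot": [0, 0, 0]}, {"delta_pos": [1, 3, 0], "rot": [0, 0, 0]}, {"delta_pos": [1, 3, 0], "rot": [0, 0, 0]}, {"delta_pos": [0.5, 3, 0], "rot": [0, 0, 0]}, {"delta_pos": [0, 3, 0], "rot": [0, 0, 0]}, {"delta_pos": [0, 3, 0], "rot": [0, 0, 0]}, {"delta_pos": [0, 2.2, 0], "rot": [0, 0, 0]}, {"delta_pos": [0, 1.1, 0], "rot": [0, 0, 0]}, {"delta_pos": [0, 0, 0], "rot": [0, 0, 0]}, {"delta_pos": [0, 0, 0], "rot": [0, 0, 0]}]}}

```text
clock: 32.6
ee_pos: [0.5509, 0.3146, 0.1781]
ee_rot: [0.0, 1.0, 0.03, -0.001]
contact_force: [-0.2, -0.7, -5.3]
gripper_width: 0.0505
```

{"name": "jog_arm", "arguments": {"moves": [{"delta_pos": [0, 0, 0], "rot": [0, 0, 0]}, {"delta_pos": [0, 0, 0], "rot": [0, 0, 0]}, {"delta_pos": [0, 0, 0], "rot": [0, 0, 0]}, {"delta_pos": [0, 0, 0], "rot": [0, 0, 0]}, {"delta_pos": [0, 0, 0], "rot": [0, 0, 0]}]}}

```text
clock: 33.02
ee_pos: [0.5514, 0.3139, 0.1791]
ee_rot: [-0.0, 1.0, 0.029, 0.0]
contact_force: [0.5, 0.4, -4.8]
gripper_width: 0.0506
```

{"name": "jog_arm", "arguments": {"moves": [{"delta_pos": [0.9, 0.1, 0], "rot": [0, 0, 0]}, {"delta_pos": [0, 0, -2], "rot": [0, 0, 0]}, {"delta_pos": [0, 0, -3], "rot": [0, 0, 0]}, {"delta_pos": [0, 0, -3], "rot": [0, 0, 0]}, {"delta_pos": [0, 0, -2], "rot": [0, 0, 0]}, {"delta_pos": [0, 0, -1.2], "rot": [0, 0, 0]}, {"delta_pos": [0, 0, -0.5], "rot": [0, 0, 0]}, {"delta_pos": [0, 0, 0], "rot": [0, 0, 0]}, {"delta_pos": [0, 0, 0], "rot": [0, 0, 0]}, {"delta_pos": [0, 0, 0], "rot": [0, 0, 0]}, {"delta_pos": [0, 0, 0], "rot": [0, 0, 0]}, {"delta_pos": [0, 0, 0], "rot": [0, 0, 0]}]}}

```text
clock: 34.02
ee_pos: [0.5607, 0.3159, 0.0631]
ee_rot: [-0.001, 1.0, 0.029, 0.001]
contact_force: [-0.5, 0.1, -4.3]
gripper_width: 0.0502
```

{"name": "jog_arm", "arguments": {"moves": [{"delta_pos": [0, 0, -0.2], "rot": [0, 0, 0]}, {"delta_pos": [0, 0, -0.1], "rot": [0, 0, 0]}, {"delta_pos": [0, 0, -0.1], "rot": [0, 0, 0]}, {"delta_pos": [0, 0, 0], "rot": [0, 0, 0]}, {"delta_pos": [0, 0, 0], "rot": [0, 0, 0]}, {"delta_pos": [0, 0, 0], "rot": [0, 0, 0]}, {"delta_pos": [0, 0, 0], "rot": [0, 0, 0]}]}}

```text
clock: 34.6
ee_pos: [0.5603, 0.3154, 0.0578]
ee_rot: [0.0, 1.0, 0.029, -0.0]
contact_force: [0.1, -0.3, -5.2]
gripper_width: 0.0502
```

{"name": "jog_arm", "arguments": {"moves": [{"delta_pos": [0, 0, -0.2], "rot": [0, 0, 0]}, {"delta_pos": [0, 0, -0.1], "rot": [0, 0, 0]}, {"delta_pos": [0, 0, -0.05], "rot": [0, 0, 0]}, {"delta_pos": [0, 0, 0], "rot": [0, 0, 0]}, {"delta_pos": [0, 0, 0], "rot": [0, 0, 0]}, {"delta_pos": [0, 0, 0], "rot": [0, 0, 0]}, {"delta_pos": [0, 0, 0], "rot": [0, 0, 0]}]}}

```text
clock: 35.18
ee_pos: [0.5603, 0.3154, 0.0546]
ee_rot: [-0.0, 1.0, 0.029, 0.0]
contact_force: [-1.9, -1.2, 2.7]
gripper_width: 0.0502
```

{"name": "jog_arm", "arguments": {"moves": [{"delta_pos": [0, 0, 0], "rot": [0, 0, 0]}, {"delta_pos": [0, 0, 0], "rot": [0, 0, 0]}, {"delta_pos": [0, 0, 0], "rot": [0, 0, 0]}, {"delta_pos": [0, 0, 0], "rot": [0, 0, 0]}, {"delta_pos": [0, 0, 0], "rot": [0, 0, 0]}, {"delta_pos": [0, 0, 0], "rot": [0, 0, 0]}, {"delta_pos": [0, 0, 0], "rot": [0, 0, 0]}], "claw": 1}}

```text
clock: 35.77
ee_pos: [0.5603, 0.3154, 0.0543]
ee_rot: [-0.0, 1.0, 0.029, 0.0]
contact_force: [0.2, 0.4, -0.2]
gripper_width: 0.0855
```

{"name": "jog_arm", "arguments": {"moves": [{"delta_pos": [0, 0, 1], "rot": [0, 0, 0]}, {"delta_pos": [0, 0, 2], "rot": [0, 0, 0]}, {"delta_pos": [0, 0, 3], "rot": [0, 0, 0]}, {"delta_pos": [0, 0, 3.5], "rot": [0, 0, 0]}, {"delta_pos": [0, 0, 3.5], "rot": [0, 0, 0]}, {"delta_pos": [-2, 2, 2], "rot": [0, 0, 0]}, {"delta_pos": [-2.5, 2.5, 2], "rot": [0, 0, 0]}, {"delta_pos": [-2.5, 2.5, 1], "rot": [0, 0, 0]}, {"delta_pos": [-2.5, 2.5, 0], "rot": [0, 0, 0]}, {"delta_pos": [-2.5, 2.5, 0], "rot": [0, 0, 0]}, {"delta_pos": [-2.5, 2.5, 0], "rot": [0, 0, 0]}, {"delta_pos": [-2.5, 2.5, 0], "rot": [0, 0, 0]}]}}

```text
clock: 36.77
ee_pos: [0.3889, 0.4863, 0.2356]
ee_rot: [-0.001, 1.0, 0.029, 0.0]
contact_force: [0.3, 1.2, -0.4]
gripper_width: 0.0853
```

{"name": "jog_arm", "arguments": {"moves": [{"delta_pos": [-2.5, 2.5, 0], "rot": [0, 0, 0]}, {"delta_pos": [-2, 2, 0], "rot": [0, 0, 0]}, {"delta_pos": [-2, 2, 0], "rot": [0, 0, 0]}, {"delta_pos": [-1, 1, 0], "rot": [0, 0, 0]}, {"delta_pos": [0, 0, 0], "rot": [0, 0, 0]}, {"delta_pos": [0, 0, 0], "rot": [0, 0, 0]}, {"delta_pos": [0, 0, 0], "rot": [0, 0, 0]}, {"delta_pos": [0, 0, 0], "rot": [0, 0, 0]}]}}

```text
clock: 37.43
ee_pos: [0.3161, 0.5596, 0.2346]
ee_rot: [-0.0, 1.0, 0.029, 0.0]
contact_force: [-0.9, -0.2, 0.4]
gripper_width: 0.0855
```

Run:
```python
from h import *
c=cap('top','topF');s=cap('side','sideF');p=c['W'].reshape(-1,3)
def f(n,x,y,r,lo,hi):
    q=p[(np.hypot(p[:,0]-x,p[:,1]-y)<r)&(p[:,2]>lo)&(p[:,2]<hi)]
    print(n,len(q),((q.min(0)+q.max(0))/2)[:2].round(4) if len(q) else '', np.median(q[:,2]).round(4))
f('green jar',.5605,.3148,.04,.07,.1);f('red jar',.558,-.3437,.04,.07,.1);f('bottle',.6252,.1152,.03,.095,.12)
f('fit1',.561,-.1,.018,.046,.06);f('fit2',.7235,-.0905,.018,.046,.06)
f('flask',.488,.2035,.03,.06,.1);f('timer',.490,-.194,.04,.014,.03)
a=c['pixels'][:,:,::-1][120:360,130:530];b=s['pixels'][:,:,::-1]
cv2.imwrite('pics/vF.png',np.hstack([cv2.resize(a,(400,240)),cv2.resize(b,(400,300))[:240]]))
print(sensors.get_obs()['ee_pos'],sensors.get_obs()['clock'])
```

```text
green jar 458 [0.5591 0.3137] 0.0845
red jar 470 [ 0.5562 -0.3436] 0.0841
bottle 195 [0.6254 0.1148] 0.1043
fit1 101 [ 0.5629 -0.0998] 0.0519
fit2 96 [ 0.7212 -0.0899] 0.052
flask 94 [0.488 0.203] 0.0786
timer 456 [ 0.4907 -0.1941] 0.0199
[0.31610574 0.55966372 0.23453513] 37.5333
```

View pics/vF.png

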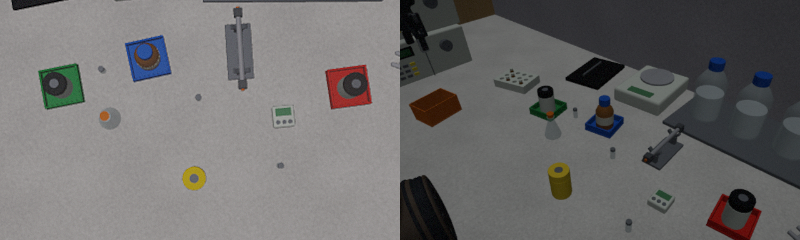

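The final view shows the jars in green (57,85) and red (353,84), the bottle in blue (147,55) and the column in the rack (238,50). The flask and timer have not moved. Handing in.

```bash
python3 -c "
from plant import ticket; print(ticket.job_done())"
```

```text
the job is handed in; nothing more can be done
None
```

The job is done and handed in at about 37.5 s of the 104 s allowed; the hand-in gives no verdict. The column lies in both saddles and the bottle stands in the blue tray. The jar from the robot's right lifted at about 4.5 N, so it is the full one and is in the green tray. The other read 0–0.6 N, so it is the empty one and is in the red tray.

**Last checks, from the top camera:**
- **Jars and bottle:** all three are within about 2 mm of their tray centres. Their tops are at 84, 84 and 104 mm, as expected for standing on the 5 mm tray floors.
- **Column:** it is within about 1 mm of the rack's middle, with its axis about 42 mm up (expected 43.5 mm).
- **Flask and timer:** both are within 1 mm of where they started.
- **Arm:** it is clear of everything.

No check failed. Two readings were slightly off:
- **Gripper opening:** it read 1–3 mm below the true width of each thing held.
- **Force readings:** they carried about 1 N of noise, and the bottle's first read 1.1 N before settling at 2.3 N. The jars differ by about 4 N, so this left no doubt which was full.

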